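# Put the forming stakes back on their own stands

## Task

The three steel stakes on the jeweller's bench stand on one another's wooden stands: move each to the middle of the stand whose outline has the same shape as its head (round, square or long), using the rubber block as the free spot on the way. Set them down upright without dropping them and never on the bare gritty bench, let go of them, and leave the coin tub, the ring cone and the amber jar where they are.

Things in the scene. Friction and masses are not known exactly. Their poses are not given: they have to be found in the camera images.
- stake_round: Loose steel stake, 70 mm tall, 0.2 to 0.42 kg: foot 42 mm across, 10 mm thick, stem 18 mm across, head from 50 to 70 mm above the underside. Its head is a round mushroom, 44 mm diameter, with straight sides up to 64 mm and a slightly domed top. Origin: centre of the foot's underside, z up. Grip the head from above. Starts upright near the middle of a stand not its own.
- stake_square: Loose steel stake, 70 mm tall, 0.2 to 0.42 kg: foot 42 mm across, 10 mm thick, stem 18 mm across, head from 50 to 70 mm above the underside. Its head is a flat square anvil, 38 x 38 mm, 20 mm high, sides along its x and y axes. Origin: centre of the foot's underside, z up. Grip the head from above. Starts upright near the middle of a stand not its own.
- stake_long: Loose steel stake, 70 mm tall, 0.2 to 0.42 kg: foot 42 mm across, 10 mm thick, stem 18 mm across, head from 50 to 70 mm above the underside. Its head is a bar 64 mm long along its x axis and 24 mm wide along y, 20 mm high. Origin: centre of the foot's underside, z up. Grip the head from above. Starts upright near the middle of a stand not its own.
- stand_round: Round stand, 90 mm diameter. All three stands are plain light wood, fixed to the bench, 20 mm high with a flat top. Origin: centre of the underside, so the top is 20 mm above it.
- stand_square: Square stand, 82 x 82 mm. All three stands are plain light wood, fixed to the bench, 20 mm high with a flat top. Origin: centre of the underside, so the top is 20 mm above it.
- stand_long: Long rectangular stand, 112 mm along its x axis, 58 mm along y. All three stands are plain light wood, fixed to the bench, 20 mm high with a flat top. Origin: centre of the underside, so the top is 20 mm above it.
- rubber_block: Square block of black rubber, 100 x 100 mm, 20 mm high, flat top, fixed; empty at the start: the free spot. Origin: centre of the underside, so the top is 20 mm above it.
- tub: Clear plastic tub with some coins in it, 88 mm across the rim, 60 mm high. Loose, stands upright; a bystander to be left where it is. Origin: centre of its underside.
- ring_cone: Slim aluminium ring cone, foot 40 mm diameter, tapering to the top at 77 mm. Loose, stands upright; a bystander to be left where it is. Origin: centre of its underside.
- jar: Amber glass jar with a black cap, 54 mm diameter, 59 mm high. Loose, stands upright; a bystander to be left where it is. Origin: centre of its underside.
There are look-alikes about, which are no part of the job. There is more than one size of the rubber_block; the one meant has the size given above.

How it is judged (in metres and radians):
On the way:
1. One of the stakes stands, let go, on the rubber block (((horizontal distance between stake_round and rubber_block below 0.05 m and height (world z) of stake_round between 0.017 and 0.024 m and angle between stake_round's own z axis and vertical below 0.08 rad and contact force between stake_round and the fingers below 0.05 N) or (horizontal distance between stake_square and rubber_block below 0.05 m and height (world z) of stake_square between 0.017 and 0.024 m and angle between stake_square's own z axis and vertical below 0.08 rad and contact force between stake_square and the fingers below 0.05 N) or (horizontal distance between stake_long and rubber_block below 0.05 m and height (world z) of stake_long between 0.017 and 0.024 m and angle between stake_long's own z axis and vertical below 0.08 rad and contact force between stake_long and the fingers below 0.05 N))), for 0.2 s.
At the end, for the whole second after the job is handed in: Each stake stands upright (within 0.08 rad) on top of the stand of its own shape, the centre of its foot within 12 mm of the stand's centre, and is at rest (horizontal distance between stake_round and stand_round below 0.012 m and height (world z) of stake_round between 0.017 and 0.024 m and angle between each of stake_round, stake_square, stake_long's own z axis and vertical below 0.08 rad and linear speed of each of stake_round, stake_square, stake_long below 0.02 m/s and angular speed of each of stake_round, stake_square, stake_long below 0.15 rad/s and horizontal distance between stake_square and stand_square below 0.012 m and height (world z) of stake_square between 0.017 and 0.024 m and horizontal distance between stake_long and stand_long below 0.012 m and height (world z) of stake_long between 0.017 and 0.024 m); the robot touches nothing.
It fails at once if A stake touches the bare bench (its foot is lower than 6 mm above the bench) (height (world z) of any of stake_round, stake_square, stake_long below 0.006 m).
It fails at once if A stake is dropped or knocked over: it moves faster than 0.6 m/s with no finger touching it, or leans more than 0.7 rad ((linear speed of stake_round above 0.6 m/s and contact force between stake_round and the fingers below 0.05 N) or (linear speed of stake_square above 0.6 m/s and contact force between stake_square and the fingers below 0.05 N) or (linear speed of stake_long above 0.6 m/s and contact force between stake_long and the fingers below 0.05 N) or angle between any of stake_round, stake_square, stake_long's own z axis and vertical above 0.7 rad).
It fails at once if The tub, the ring cone or the jar is shifted by more than 25 mm or tipped by more than 0.3 rad (distance of any of tub, ring_cone, jar from where it was at the start of the episode above 0.025 m or angle between any of tub, ring_cone, jar's own z axis and vertical above 0.3 rad).
It also fails if it takes over 107 s, if anything falls off the work surface, if the arm or the gripper's body presses on something with over 40 N, if the wrist force passes 120 N, or if a joint passes its speed limit or range.

## Robot

A 6-joint arm with a two-finger parallel gripper is mounted at the origin on the work surface. World frame = base frame: x ahead of the robot, y to its left, z up, the work surface at z = 0. Lengths are in mm, angles in degrees, forces in N, time in s.
With the tool pointing down it reaches from about 300 to 775 mm from the base axis. Payload 14.6 kg.
Tool frame: the origin (TCP) lies midway between the tips of the shut fingers; the grasp point (between the pads) lies 19 mm behind it; z points along the fingers, y is the line along which they close (so a half turn about z gives the same grasp; the last joint's range is limited). The gripper opens to 94 mm and grips with 3 to 60 N. Pads are 16 mm wide; open, the fingers measure 119 mm over their backs; the gripper's body (75 mm by 177 mm) begins 78 mm behind the grasp point.
Start: joints at [-67.128, 17.183, 87.147, -0, 75.671, -3.816], TCP at [247.018, -491.398, 205.446] pointing down, gripper open.
Joint ranges: [-173.82, 173.82], [-45.26, 126.66], [13.44, 144.39], [-59.66, 239.66], [0, 175.72], [-146.38, 146.38]. Speed limits (degrees/s): [127.2, 127.2, 147.25, 180, 180, 180].

## Interface

Orientations are given as [roll, pitch, yaw] about the fixed x, y, z axes, in that order (R = Rz(yaw) Ry(pitch) Rx(roll)).
In Python, from workcell import ctrl gives the robot as it stands.
- The arm moves only by the tool jog_arm, never from a script. Its argument "series" is a list of rows, each an object of numbers: "tx", "ty", "tz": the shift along the tool's x, y, z in m; "spin": the turn about the tool's z in rad. In form: [{"tx": .., "ty": .., "tz": .., "spin": ..}, ...]. A call has 1 to 12 rows; each row is the pose to reach, as a shift and turn from the pose commanded when the call began, along the tool's axes at that moment; what a row does not reach only later rows make up. A row lasts 1/10 s, in which the tool goes at most 50 mm and 8.59 degrees, less where a joint would pass 70% of its speed; a pose out of reach is approached as far as the arm can. A call with a gripper value outside its range is refused whole. "gripper" is the finger opening in m, from 0 to 0.094, set as the call begins (left out, the last holds). The fingers move at their own pace and stop on an object; "force" is the grip in N (left out, the last holds). Time passes only in rows, so rows that repeat a pose let the fingers close. It gives the time, the measured TCP pose, the force, the opening and the grip force at its end, in the units of the state.
- ctrl.get_state(): the state, without advancing time (a new reading comes with each control period).
- ctrl.read_camera(name): name is "scene" or "side" or "wrist"; returns (picture, depth): 400x640x3 uint8, blue, green, red; 400x640 float32, mm along the optical axis (not along the pixel's ray), 0 where there is no reading.
- ctrl.camera_params(name): a dict with "K" (3x3 intrinsics, pixels), "distortion" ([k1, k2, p1, p2, k3] as OpenCV has them; the pictures are not rectified), "world_to_cam" (4x4, takes a point from world to camera coordinates). Camera axes: x right, y down, z forward; pixel columns grow to the right and rows downward; lengths in mm; the calibration is good to about 2 mm. A picture is of the moment at which its call begins: read the wrist's pose just before it. camera_params takes no time and is no camera call; for the wrist camera it gives the pose at the moment of the call.
- ctrl.job_done(): hands the job in; it is judged then, once.
Trained networks look in the newest picture that a camera, given by its name, has taken for a name from the list of things; names that differ only in an ending like _2 or _b are one class to them, and where a whole thing is asked for, a point or a joint stands for the part that bears it (a point fixed in the world has none). Each returns a list of dicts, best first, with "conf" (0 to 1); they miss things now and then, are a little off and sometimes report something else, mostly with a low value. They report only what shows in the picture. A call takes as long as a camera call. They do not tell look-alikes from the thing itself.
- ctrl.boxes_of(camera, name): "position" ([column, row] in pixels, amid what is visible of it).
- ctrl.silhouettes(camera, name): "pixels" (400x640 bool, what is visible of it) and "position" ([column, row] in pixels, amid what is visible of it).
The state is a dict: "time": time; "joint_positions": joint angles; "dq": joint speeds; "effort": joint torques, N m; "position": TCP position; "orientation": TCP orientation; "contact_force": force on the tool from outside, world axes, zero at the start; "torque": the same for the moment, N m; "finger_gap": opening from 0.0 (shut) to 1.0 (fully open); "grip_force": force on a finger pad.
Only numpy, scipy, OpenCV 4.12 (cv2) and the standard library are available. Lean on these libraries where they do the work, as an engineer would, in place of code of your own. Each camera call takes 0.05 s, during which the arm holds its last target. There are 200 camera calls.

## Working session

There is one attempt and no reset: what is moved stays moved. The work goes in short steps, Python scripts to look and compute and a tool call to move; the robot and the scene stay as the last step left them, time stands still between calls to the robot, and variables do not carry over. Pictures are saved under pics/ and viewed, at most 14 in all, crops included, and the job is handed in when it is done.

Besides the shell and the picture viewer there is one more tool, called after "Request:" by a JSON object that holds its "name" and its "arguments". jog_arm: Moves the arm, as the interface text tells. Its arguments: {"type":"object","properties":{"series":{"type":"array"},"gripper":{"type":"number"},"force":{"type":"number"}},"required":["series"]}

```bash
mkdir -p pics; ls
python3 - <<'E'
from workcell import ctrl
import cv2
s=ctrl.get_state();print(s)
for c in ("scene","side"):
    p,d=ctrl.read_camera(c);cv2.imwrite(f"pics/{c}0.png",p)
    q=ctrl.camera_params(c);print(c,q)
    for n in "stake_round stake_square stake_long stand_round stand_square stand_long rubber_block tub ring_cone jar".split():
        print(c,n,[(round(b['conf'],2),[int(v) for v in b['position']]) for b in ctrl.boxes_of(c,n)])
E
```

```text
pics
{'time': 0.0, 'joint_positions': array([-6.71289992e+01,  1.72156455e+01,  8.71815506e+01, -5.23875752e-04,
        7.56705332e+01, -3.81766512e+00]), 'dq': array([-0.03028354, -0.08659715,  0.05769099,  0.07127309,  0.11338076,
       -0.0905992 ]), 'effort': array([-4.39662963e-04, -5.31802726e+01, -3.52736056e+01,  7.08753197e-02,
        2.43863388e-02, -8.89891680e-05]), 'position': array([ 246.90183524, -491.16068499,  204.87694036]), 'orientation': array([-1.79932387e+02, -4.00322164e-03,  2.66887935e+01]), 'contact_force': array([-0.55321802, -0.87207774,  0.02960365]), 'torque': array([-0.01202825,  0.01078804,  0.04988196]), 'grip_force': 0.0, 'finger_gap': 0.9986299651345133}
scene {'K': array([[371.09640252,   0.        , 323.21192672],
       [  0.        , 371.09640252, 202.36647204],
       [  0.        ,   0.        ,   1.        ]]), 'distortion': array([-0.05837614,  0.        ,  0.        ,  0.        ,  0.        ]), 'world_to_cam': array([[ 2.41988382e-01,  9.70123228e-01,  1.73938599e-02,
        -2.00990300e+02],
       [ 5.91845545e-01, -1.33377565e-01, -
[... 996 characters left out ...]
      3.82445868e+02],
       [-3.85504943e-01,  4.23853107e-01, -8.19594096e-01,
         1.88790600e+02],
       [ 5.51208199e-01, -6.06550940e-01, -5.72944569e-01,
         9.84240186e+02],
       [ 0.00000000e+00,  0.00000000e+00,  0.00000000e+00,
         1.00000000e+00]])}
side stake_round [(0.67, [353, 165])]
side stake_square [(0.96, [302, 204])]
side stake_long [(0.79, [334, 137])]
side stand_round [(0.82, [335, 156])]
side stand_square [(0.62, [352, 182]), (0.21, [303, 224])]
side stand_long [(0.68, [301, 226]), (0.4, [225, 204])]
side rubber_block [(0.87, [223, 202]), (0.8, [313, 323])]
side tub [(0.69, [278, 160])]
side ring_cone [(0.68, [308, 180])]
side jar [(0.81, [217, 269])]
```

View pics/scene0.png

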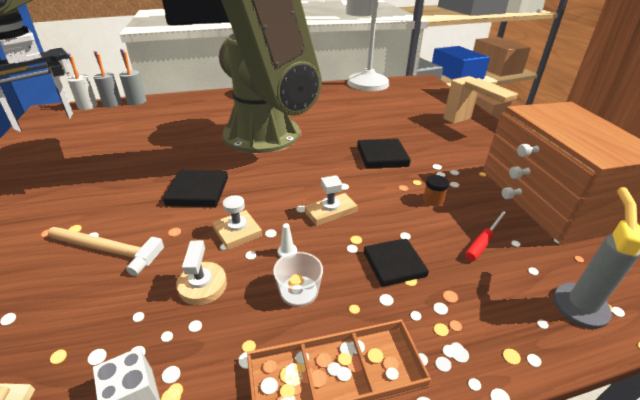

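View pics/side0.png

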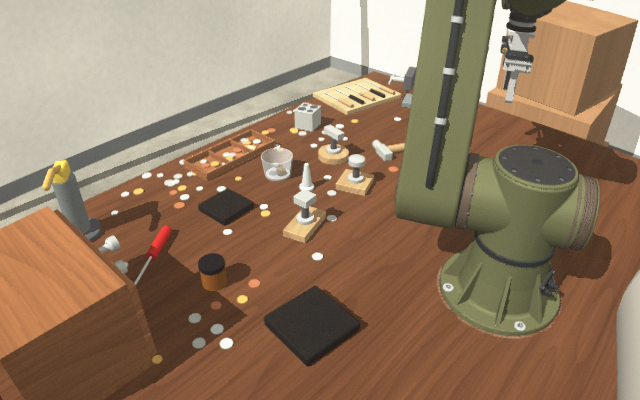

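The scene view shows the round stake on the square stand (235,212), the square stake on the long stand (331,195) and the long stake on the round stand (197,270). There are three black blocks, at (197,187), (394,260) and (383,152), with the ring cone at (287,240), the tub at (298,278) and the jar at (435,190). The side view agrees. Next I'll measure from both views.

```bash
cat > h.py <<'E'
from workcell import ctrl
import cv2, numpy as np
def cloud(c):
    q=ctrl.camera_params(c); p,d=ctrl.read_camera(c)
    v,u=np.mgrid[0:400,0:640]
    uv=np.stack([u,v],-1).reshape(-1,1,2).astype(float)
    n=cv2.undistortPoints(uv,q["K"],q["distortion"]).reshape(400,640,2)
    C=np.dstack([n*d[...,None],d])
    T=np.linalg.inv(q["world_to_cam"])
    W=C@T[:3,:3].T+T[:3,3]; W[d==0]=np.nan
    return p,W
def proj(c,P):
    q=ctrl.camera_params(c);T=q["world_to_cam"]
    return cv2.projectPoints(np.array(P,float).reshape(-1,1,3),cv2.Rodrigues(T[:3,:3])[0],T[:3,3],q["K"],q["distortion"])[0].reshape(-1,2)
def top(P,lo,hi):
    Q=P[(P[:,2]>lo)&(P[:,2]<hi)]
    if len(Q)<5: return None
    r=cv2.minAreaRect(Q[:,:2].astype(np.float32)); return np.round(r[0]),np.round(r[1]),round(r[2]),np.round(np.median(Q,0),1),len(Q)
E
python3 - <<'E'
from h import *
N="stake_round stake_square stake_long stand_round stand_square stand_long rubber_block tub ring_cone jar".split()
for c in ("scene","side"):
    p,W=cloud(c)
    for n in N:
        for s in ctrl.silhouettes(c,n):
            P=W[s["pixels"]];P=P[~np.isnan(P[:,0])]
            lo,hi=(80,100) if 'stake' in n else (14,26) if ('stand' in n or 'rub' in n) else (5,90)
            print(c,n,round(s['conf'],2),np.round(s['position']),top(P,lo,hi),'zpct',np.round(np.percentile(P[:,2],[2,50,98]),0) if len(P) else 0)
E
```

```text
scene stake_round 0.94 [236. 212.] (array([ 468., -105.]), array([42., 40.]), 90, array([ 473.3, -104.8,   88.3]), 250) zpct [ 8. 73. 91.]
scene stake_square 0.73 [333. 189.] (array([446., 114.]), array([40., 39.]), 3, array([451.3, 112.4,  90.6]), 236) zpct [22. 76. 92.]
scene stake_long 0.65 [197. 269.] (array([ 609., -181.]), array([25., 65.]), 79, array([ 616.2, -180.6,   91. ]), 478) zpct [22. 81. 93.]
scene stake_long 0.19 [284. 244.] None zpct [ 1. 31. 77.]
scene stand_round 0.93 [204. 289.] (array([ 611., -179.]), array([84., 88.]), 19, array([ 624.4, -172.7,   21.3]), 1002) zpct [ 1. 21. 24.]
scene stand_square 0.97 [238. 231.] (array([ 470., -106.]), array([83., 82.]), 20, array([ 485.7, -109.4,   20.8]), 737) zpct [ 4. 20. 23.]
scene stand_long 0.93 [330. 213.] (array([444., 115.]), array([ 60., 114.]), 16, array([455.8, 103.6,  20.8]), 626) zpct [ 2. 20. 23.]
scene rubber_block 0.7 [394. 261.] (array([638., 196.]), array([ 99., 101.]), 2, array([644.3, 193.5,  20.5]), 1836) zpct [ 3. 20. 22.]
scene rubber_block 0.65 [198. 187.] (array([ 290., -195.]), array([131., 133.]),
[... 1668 characters left out ...]
rray([200. , 351.5,  24.9]), 1184) zpct [ 9. 27. 30.]
side rubber_block 0.57 [224. 209.] (array([634., 199.]), array([108.,  98.]), 2, array([627.3, 201.2,  21.2]), 975) zpct [ 6. 21. 24.]
side tub 0.62 [278. 160.] (array([662., -11.]), array([ 84., 109.]), 46, array([651.6,  -1.7,  41.3]), 850) zpct [ 2. 40. 62.]
side ring_cone 0.51 [307. 182.] (array([509.,  38.]), array([ 32., 148.]), 42, array([544.5,  -3. ,  27.3]), 202) zpct [ 7. 27. 74.]
side jar 0.74 [217. 273.] (array([449., 378.]), array([53., 54.]), 21, array([437.9, 385.6,  52.4]), 854) zpct [ 2. 50. 62.]
side jar 0.29 [352. 165.] (array([ 461., -103.]), array([42., 42.]), 39, array([456.2, -97.8,  58.1]), 329) zpct [24. 71. 92.]
```

Request:
{"name": "jog_arm", "arguments": {"series": [{"tx": 0.04, "ty": -0.034, "tz": -0.009, "spin": 0.04}, {"tx": 0.08, "ty": -0.068, "tz": -0.018, "spin": 0.08}, {"tx": 0.12, "ty": -0.102, "tz": -0.027, "spin": 0.12}, {"tx": 0.16, "ty": -0.136, "tz": -0.036, "spin": 0.16}, {"tx": 0.2, "ty": -0.17, "tz": -0.045, "spin": 0.2}, {"tx": 0.24, "ty": -0.204, "tz": -0.054, "spin": 0.24}, {"tx": 0.28, "ty": -0.238, "tz": -0.063, "spin": 0.28}, {"tx": 0.32, "ty": -0.272, "tz": -0.072, "spin": 0.32}, {"tx": 0.36, "ty": -0.306, "tz": -0.081, "spin": 0.36}, {"tx": 0.4, "ty": -0.34, "tz": -0.09, "spin": 0.396}, {"tx": 0.43, "ty": -0.366, "tz": -0.095, "spin": 0.396}, {"tx": 0.456, "ty": -0.388, "tz": -0.095, "spin": 0.396}], "gripper": 0.094, "force": 40}}

```text
time: 3.4
position: [478.1, 56.2, 301.0]
orientation: [180.0, -0.1, 4.0]
contact_force: [1.1, -0.5, 0.7]
finger_gap: 0.996
grip_force: 0.0
```

```bash
cat >> h.py <<'E'
N="stake_round stake_square stake_long stand_round stand_square stand_long rubber_block".split()
def look(c="wrist",names=N):
    p,W=cloud(c)
    for n in names:
        for s in ctrl.silhouettes(c,n):
            P=W[s["pixels"]];P=P[~np.isnan(P[:,0])]
            lo,hi=(84,98) if 'stake' in n else (14,26)
            if len(P): print(n,round(s['conf'],2),np.round(s['position']),top(P,lo,hi))
    return p,W
def go(x,y,z,yaw=None):
    s=ctrl.get_state();o=s['orientation'];a=np.radians(o[2]);d=np.array([x,y,z])-s['position']
    print('t',round(s['time'],1),'pos',np.round(s['position'],1),'rpy',np.round(o,1),'gap',round(94*s['finger_gap'],1),'grip',round(s['grip_force'],1),'F',np.round(s['contact_force'],1),'q6',round(s['joint_positions'][5]))
    print('tx %.4f ty %.4f tz %.4f spin %.3f'%((d[0]*np.cos(a)+d[1]*np.sin(a))/1e3,(d[0]*np.sin(a)-d[1]*np.cos(a))/1e3,-d[2]/1e3,0 if yaw is None else (np.radians(o[2]-yaw))))
E
python3 - <<'E'
from h import *
p,W=look();cv2.imwrite("pics/w1.png",p)
print(ctrl.camera_params("wrist")["world_to_cam"])
go(443,114,180,4)
E
```

```text
stake_round 0.6 [448. 196.] (array([ 465., -105.]), array([43., 42.]), 37, array([ 465.6, -102.9,   87.4]), 981)
stake_square 0.69 [268. 203.] (array([443., 114.]), array([37., 38.]), 4, array([444.1, 113.5,  89.4]), 1088)
stake_long 0.74 [535.  80.] (array([ 607., -181.]), array([26., 65.]), 80, array([ 606.9, -179.4,   89.2]), 1461)
stand_round 0.73 [496.  80.] (array([ 604., -171.]), array([88., 73.]), 7, array([ 604.5, -163.5,   19.2]), 2370)
stand_square 0.79 [427. 173.] (array([ 467., -105.]), array([82., 82.]), 20, array([483.4, -90.1,  19.3]), 2222)
stand_long 0.92 [284. 186.] (array([443., 115.]), array([ 58., 112.]), 15, array([450.6,  97. ,  19.3]), 2355)
stand_long 0.2 [372. 115.] (array([552.,  -5.]), array([18., 26.]), 87, array([5.516e+02, 5.000e-01, 1.930e+01]), 64)
rubber_block 0.81 [493. 283.] (array([ 297., -193.]), array([124., 115.]), 75, array([ 335.4, -205.8,   25. ]), 1640)
rubber_block 0.74 [214.  36.] (array([628., 197.]), array([ 87., 101.]), 3, array([629.6, 194.9,  19.4]), 6159)
rubber_block 0.69 [131. 291.] (array([262., 335.]), array([110.,  54.]), 83, array([280.5, 313.1,  24.3]), 734)
[[ 6.79715626e-02 -9.97687242e-01 -1.84347314e-04  2.03963261e+01]
 [-9.64429689e-01 -6.57530626e-02  2.56031071e-01  4.13402740e+02]
 [-2.55451054e-01 -1.72250419e-02 -9.66668535e-01  6.04881934e+02]
 [ 0.00000000e+00  0.00000000e+00  0.00000000e+00  1.00000000e+00]]
t 3.8 pos [477.4  52.9 300.2] rpy [180.   -0.    3.9] gap 94.1 grip 0.0 F [0.6 0.5 0.1] q6 88
tx -0.0302 ty -0.0633 tz 0.1202 spin -0.002
```

View pics/w1.png

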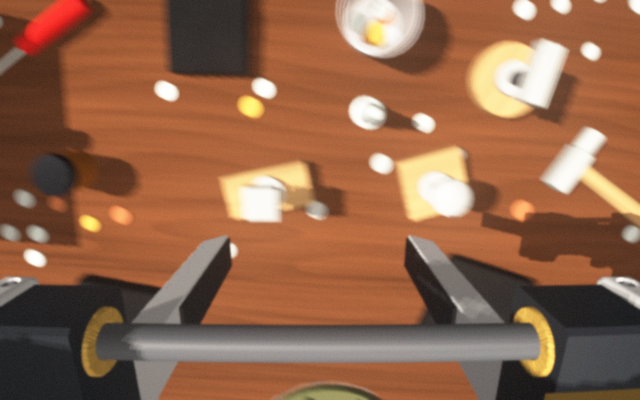

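The wrist view shows the square stake at (263,203), the round one at (448,196), the long one at (540,75) and the rubber block at (208,36). Positions agree with the other two cameras: heads at z≈90 and stand tops at z≈20. The block at (636,198) is the 100 mm one; the other two measure about 130 mm. The square stake goes to the rubber block first.

Request:
{"name": "jog_arm", "arguments": {"series": [{"tx": -0.015, "ty": -0.032, "tz": 0.02}, {"tx": -0.03, "ty": -0.063, "tz": 0.06}, {"tx": -0.03, "ty": -0.063, "tz": 0.1}, {"tx": -0.03, "ty": -0.063, "tz": 0.14}, {"tx": -0.03, "ty": -0.063, "tz": 0.17}, {"tx": -0.03, "ty": -0.063, "tz": 0.2}, {"tx": -0.03, "ty": -0.063, "tz": 0.22}, {"tx": -0.03, "ty": -0.063, "tz": 0.23}, {"tx": -0.03, "ty": -0.063, "tz": 0.24}, {"tx": -0.03, "ty": -0.063, "tz": 0.24}, {"tx": -0.03, "ty": -0.063, "tz": 0.24}, {"tx": -0.03, "ty": -0.063, "tz": 0.24}]}}

```text
invalid input at $.series[0]: expected keys tx, ty, tz, spin
```

Request:
{"name": "jog_arm", "arguments": {"series": [{"tx": 0}, {"tx": 0}, {"tx": 0}, {"tx": 0}, {"tx": 0}, {"tx": 0}, {"tx": 0}, {"tx": 0}], "gripper": 0.02, "force": 40}}

```text
invalid input at $.series[0]: expected keys tx, ty, tz, spin
```

Run:
```python
from h import *
go(636,198,60)
```

```text
t 3.8 pos [477.4  52.9 300.2] rpy [180.   -0.    3.9] gap 94.1 grip 0.0 F [0.6 0.5 0.1] q6 88
tx 0.1681 ty -0.1340 tz 0.2402 spin 0.000
```

Request:
{"name": "jog_arm", "arguments": {"series": [{"tx": -0.015, "ty": -0.032, "tz": 0.02, "spin": 0}, {"tx": -0.03, "ty": -0.063, "tz": 0.06, "spin": 0}, {"tx": -0.03, "ty": -0.063, "tz": 0.1, "spin": 0}, {"tx": -0.03, "ty": -0.063, "tz": 0.14, "spin": 0}, {"tx": -0.03, "ty": -0.063, "tz": 0.17, "spin": 0}, {"tx": -0.03, "ty": -0.063, "tz": 0.2, "spin": 0}, {"tx": -0.03, "ty": -0.063, "tz": 0.22, "spin": 0}, {"tx": -0.03, "ty": -0.063, "tz": 0.23, "spin": 0}, {"tx": -0.03, "ty": -0.063, "tz": 0.24, "spin": 0}, {"tx": -0.03, "ty": -0.063, "tz": 0.24, "spin": 0}, {"tx": -0.03, "ty": -0.063, "tz": 0.24, "spin": 0}, {"tx": -0.03, "ty": -0.063, "tz": 0.24, "spin": 0}]}}

```text
time: 5.0
position: [443.8, 114.8, 60.9]
orientation: [-180.0, -0.1, 4.0]
contact_force: [0.2, -0.2, 0.2]
finger_gap: 0.997
grip_force: 0.0
```

Run:
```python
from h import *
go(443,114,60,4)
```

```text
t 5.0 pos [443.8 114.8  60.9] rpy [-1.8e+02 -1.0e-01  4.0e+00] gap 93.8 grip 0.0 F [ 0.2 -0.2  0.2] q6 96
tx -0.0009 ty 0.0008 tz 0.0009 spin -0.000
```

Request:
{"name": "jog_arm", "arguments": {"series": [{"tx": 0, "ty": 0, "tz": 0, "spin": 0}, {"tx": 0, "ty": 0, "tz": 0, "spin": 0}, {"tx": 0, "ty": 0, "tz": 0, "spin": 0}, {"tx": 0, "ty": 0, "tz": 0, "spin": 0}, {"tx": 0, "ty": 0, "tz": 0, "spin": 0}, {"tx": 0, "ty": 0, "tz": 0, "spin": 0}, {"tx": 0, "ty": 0, "tz": 0, "spin": 0}, {"tx": 0, "ty": 0, "tz": 0, "spin": 0}], "gripper": 0.02, "force": 40}}

```text
time: 5.8
position: [443.3, 114.8, 60.0]
orientation: [180.0, 0.0, 4.0]
contact_force: [1.1, -1.3, -0.1]
finger_gap: 0.4
grip_force: 40.0
```

Run:
```python
from h import *
go(636,198,60,4)
```

```text
t 5.8 pos [443.3 114.8  60. ] rpy [180.   0.   4.] gap 37.6 grip 40.0 F [ 1.1 -1.3 -0.1] q6 96
tx 0.1980 ty -0.0696 tz 0.0000 spin -0.000
```

Request:
{"name": "jog_arm", "arguments": {"series": [{"tx": 0, "ty": 0, "tz": -0.01, "spin": 0}, {"tx": 0, "ty": 0, "tz": -0.03, "spin": 0}, {"tx": 0.01, "ty": -0.004, "tz": -0.045, "spin": 0}, {"tx": 0.035, "ty": -0.012, "tz": -0.05, "spin": 0}, {"tx": 0.065, "ty": -0.023, "tz": -0.05, "spin": 0}, {"tx": 0.095, "ty": -0.033, "tz": -0.05, "spin": 0}, {"tx": 0.125, "ty": -0.044, "tz": -0.05, "spin": 0}, {"tx": 0.155, "ty": -0.055, "tz": -0.05, "spin": 0}, {"tx": 0.18, "ty": -0.063, "tz": -0.05, "spin": 0}, {"tx": 0.194, "ty": -0.068, "tz": -0.05, "spin": 0}, {"tx": 0.198, "ty": -0.07, "tz": -0.05, "spin": 0}, {"tx": 0.198, "ty": -0.07, "tz": -0.05, "spin": 0}]}}

```text
time: 7.0
position: [635.6, 198.5, 109.9]
orientation: [180.0, 0.0, 4.0]
contact_force: [-0.8, 0.2, -3.5]
finger_gap: 0.404
grip_force: 40.0
```

Run:
```python
from h import *
p,W=look(names=["rubber_block"])
go(636,198,60,4)
for c in ("side","scene"): look(c,["stake_square"])
p,W=cloud("side");P=W[(np.abs(W[...,0]-636)<45)&(np.abs(W[...,1]-198)<45)&(W[...,2]>30)&(W[...,2]<75)];print(np.round(np.percentile(P[:,2],[0,1,5,50]),1),len(P))
cv2.imwrite("pics/s1.png",cv2.resize(p[100:300,130:330],None,fx=2.5,fy=2.5))
```

```text
rubber_block 0.72 [317. 263.] None
rubber_block 0.6 [320. 178.] (array([647., 198.]), array([ 78., 100.]), 2, array([657.3, 198.7,  19.3]), 9857)
t 7.1 pos [635.3 198.2 110.2] rpy [180.   0.   4.] gap 37.8 grip 40.0 F [-0.1  1.  -3.2] q6 100
tx 0.0007 ty 0.0002 tz 0.0502 spin -0.000
stake_square 0.67 [223. 174.] (array([635., 200.]), array([22., 17.]), 43, array([628.5, 201.3,  90.2]), 39)
stake_square 0.9 [403. 224.] (array([641., 194.]), array([16., 11.]), 56, array([643.1, 193. ,  90.5]), 50)
[70.7 70.8 71.4 72.6] 16
```

View pics/s1.png

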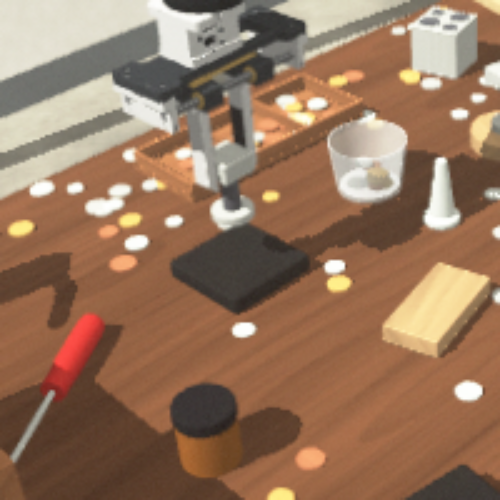

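The stake hangs upright in the gripper, above the 100 mm block at (240,265) in the crop. I'll lower it.

Request:
{"name": "jog_arm", "arguments": {"series": [{"tx": 0, "ty": 0, "tz": 0.015, "spin": 0}, {"tx": 0, "ty": 0, "tz": 0.03, "spin": 0}, {"tx": 0, "ty": 0, "tz": 0.04, "spin": 0}, {"tx": 0, "ty": 0, "tz": 0.045, "spin": 0}, {"tx": 0, "ty": 0, "tz": 0.047, "spin": 0}, {"tx": 0, "ty": 0, "tz": 0.049, "spin": 0}, {"tx": 0, "ty": 0, "tz": 0.05, "spin": 0}, {"tx": 0, "ty": 0, "tz": 0.05, "spin": 0}, {"tx": 0, "ty": 0, "tz": 0.05, "spin": 0}]}}

```text
time: 8.25
position: [636.1, 198.5, 60.4]
orientation: [-180.0, -0.0, 4.0]
contact_force: [-0.1, 0.7, -2.7]
finger_gap: 0.401
grip_force: 40.0
```

Request:
{"name": "jog_arm", "arguments": {"series": [{"tx": 0, "ty": 0, "tz": 0.0005, "spin": 0}, {"tx": 0, "ty": 0, "tz": 0.001, "spin": 0}, {"tx": 0, "ty": 0, "tz": 0.001, "spin": 0}]}}

```text
time: 8.55
position: [636.3, 198.5, 60.1]
orientation: [-180.0, -0.1, 4.0]
contact_force: [-1.8, -1.5, 5.0]
finger_gap: 0.4
grip_force: 40.0
```

Contact. Now I'll open, rise straight up and measure the next pick.

Request:
{"name": "jog_arm", "arguments": {"series": [{"tx": 0, "ty": 0, "tz": 0, "spin": 0}, {"tx": 0, "ty": 0, "tz": 0, "spin": 0}, {"tx": 0, "ty": 0, "tz": 0, "spin": 0}, {"tx": 0, "ty": 0, "tz": 0, "spin": 0}, {"tx": 0, "ty": 0, "tz": 0, "spin": 0}, {"tx": 0, "ty": 0, "tz": 0, "spin": 0}, {"tx": 0, "ty": 0, "tz": -0.01, "spin": 0}, {"tx": 0, "ty": 0, "tz": -0.03, "spin": 0}, {"tx": 0, "ty": 0, "tz": -0.06, "spin": 0}, {"tx": 0, "ty": 0, "tz": -0.09, "spin": 0}, {"tx": 0, "ty": 0, "tz": -0.11, "spin": 0}, {"tx": 0, "ty": 0, "tz": -0.12, "spin": 0}], "gripper": 0.094}}

```text
time: 9.75
position: [636.5, 198.6, 182.1]
orientation: [-180.0, -0.2, 4.0]
contact_force: [-0.2, -0.2, -0.1]
finger_gap: 0.998
grip_force: 0.0
```

Run:
```python
from h import *
look("side",["stake_square"]);look("wrist",["stake_square"])
go(607,-181,180,-10.5)
```

```text
stake_square 0.72 [223. 187.] (array([631., 198.]), array([39., 37.]), 90, array([628.1, 201.8,  90.9]), 155)
stake_square 0.54 [333. 135.] (array([ 605., -182.]), array([26., 69.]), 79, array([ 600.5, -179.5,   91.1]), 131)
stake_square 0.58 [315. 205.] (array([636., 198.]), array([38., 38.]), 4, array([636.7, 198. ,  89.3]), 2284)
t 9.9 pos [635.6 198.3 178.1] rpy [1.8e+02 1.0e-01 4.0e+00] gap 93.8 grip 0.0 F [-0.3 -0.9 -0.2] q6 100
tx -0.0550 ty 0.3764 tz -0.0019 spin 0.253
```

Request:
{"name": "jog_arm", "arguments": {"series": [{"tx": -0.005, "ty": 0.034, "tz": 0, "spin": 0.03}, {"tx": -0.01, "ty": 0.069, "tz": 0, "spin": 0.06}, {"tx": -0.015, "ty": 0.103, "tz": 0, "spin": 0.09}, {"tx": -0.02, "ty": 0.137, "tz": 0, "spin": 0.12}, {"tx": -0.025, "ty": 0.171, "tz": 0, "spin": 0.15}, {"tx": -0.03, "ty": 0.205, "tz": 0, "spin": 0.18}, {"tx": -0.035, "ty": 0.24, "tz": 0, "spin": 0.21}, {"tx": -0.04, "ty": 0.274, "tz": 0, "spin": 0.24}, {"tx": -0.045, "ty": 0.308, "tz": 0, "spin": 0.253}, {"tx": -0.05, "ty": 0.342, "tz": 0, "spin": 0.253}, {"tx": -0.055, "ty": 0.366, "tz": 0, "spin": 0.253}, {"tx": -0.055, "ty": 0.376, "tz": 0, "spin": 0.253}]}}

```text
time: 11.15
position: [606.4, -182.4, 177.6]
orientation: [-180.0, 0.1, -10.6]
contact_force: [0.2, 0.1, -0.4]
finger_gap: 1.0
grip_force: 0.0
```

Run:
```python
from h import *
look("wrist",["stand_round"]);look("wrist",["stake_long","stand_round"])
go(607,-181,60,-10.5)
```

```text
stand_round 0.91 [299. 177.] (array([ 608., -181.]), array([89., 85.]), 81, array([ 614.6, -184.9,   19.4]), 4160)
stake_long 0.66 [315. 200.] (array([ 608., -181.]), array([24., 64.]), 80, array([ 609.1, -181.7,   89.4]), 2426)
stake_long 0.53 [303. 176.] (array([ 608., -170.]), array([0., 3.]), 79, array([ 608.4, -169.6,   88.9]), 5)
stand_round 0.82 [300. 175.] (array([ 608., -181.]), array([89., 85.]), 82, array([ 614.6, -184.5,   19.4]), 4039)
t 11.4 pos [ 607.5 -179.2  178.7] rpy [-180.     0.   -10.4] gap 94.0 grip 0.0 F [ 0.4 -0.1 -0.1] q6 81
tx -0.0001 ty 0.0019 tz 0.1187 spin 0.001
```

Request:
{"name": "jog_arm", "arguments": {"series": [{"tx": 0.001, "ty": 0.002, "tz": 0.02, "spin": 0}, {"tx": 0.001, "ty": 0.002, "tz": 0.05, "spin": 0}, {"tx": 0.001, "ty": 0.002, "tz": 0.08, "spin": 0}, {"tx": 0.001, "ty": 0.002, "tz": 0.1, "spin": 0}, {"tx": 0.001, "ty": 0.002, "tz": 0.11, "spin": 0}, {"tx": 0.001, "ty": 0.002, "tz": 0.118, "spin": 0}, {"tx": 0.001, "ty": 0.002, "tz": 0.118, "spin": 0}, {"tx": 0.001, "ty": 0.002, "tz": 0.118, "spin": 0}]}}

```text
time: 12.2
position: [608.4, -182.6, 62.0]
orientation: [180.0, -0.1, -10.5]
contact_force: [-0.7, 0.2, 0.1]
finger_gap: 1.004
grip_force: 0.0
```

Request:
{"name": "jog_arm", "arguments": {"series": [{"tx": 0, "ty": 0, "tz": 0, "spin": 0}, {"tx": 0, "ty": 0, "tz": 0, "spin": 0}, {"tx": 0, "ty": 0, "tz": 0, "spin": 0}, {"tx": 0, "ty": 0, "tz": 0, "spin": 0}, {"tx": 0, "ty": 0, "tz": 0, "spin": 0}, {"tx": 0, "ty": 0, "tz": 0, "spin": 0}, {"tx": 0, "ty": 0, "tz": 0, "spin": 0}, {"tx": 0, "ty": 0, "tz": 0, "spin": 0}, {"tx": 0, "ty": 0, "tz": 0, "spin": 0}], "gripper": 0.01, "force": 40}}

```text
time: 13.1
position: [607.9, -182.6, 61.1]
orientation: [-180.0, 0.0, -10.5]
contact_force: [0.5, 4.4, 1.7]
finger_gap: 0.271
grip_force: 1.6
```

Run:
```python
from h import *
go(443,115,60)
```

```text
t 13.1 pos [ 607.9 -182.6   61.1] rpy [-180.     0.   -10.5] gap 25.5 grip 1.6 F [0.5 4.4 1.7] q6 80
tx -0.2164 ty -0.2626 tz 0.0011 spin 0.000
```

Request:
{"name": "jog_arm", "arguments": {"series": [{"tx": 0, "ty": 0, "tz": 0, "spin": 0}, {"tx": 0, "ty": 0, "tz": 0, "spin": 0}, {"tx": 0, "ty": 0, "tz": 0, "spin": 0}, {"tx": 0, "ty": 0, "tz": 0, "spin": 0}]}}

```text
time: 13.5
position: [607.9, -182.6, 61.0]
orientation: [-180.0, 0.0, -10.5]
contact_force: [0.1, 0.6, 0.0]
finger_gap: 0.248
grip_force: 40.0
```

Request:
{"name": "jog_arm", "arguments": {"series": [{"tx": 0, "ty": 0, "tz": -0.008, "spin": 0}, {"tx": 0, "ty": 0, "tz": -0.025, "spin": 0}, {"tx": 0, "ty": 0, "tz": -0.05, "spin": 0}, {"tx": 0, "ty": 0, "tz": -0.075, "spin": 0}, {"tx": -0.005, "ty": -0.006, "tz": -0.09, "spin": 0}, {"tx": -0.02, "ty": -0.024, "tz": -0.1, "spin": 0}, {"tx": -0.038, "ty": -0.046, "tz": -0.1, "spin": 0}, {"tx": -0.056, "ty": -0.068, "tz": -0.1, "spin": 0}, {"tx": -0.074, "ty": -0.09, "tz": -0.1, "spin": 0}, {"tx": -0.092, "ty": -0.112, "tz": -0.1, "spin": 0}, {"tx": -0.11, "ty": -0.134, "tz": -0.1, "spin": 0}, {"tx": -0.11, "ty": -0.134, "tz": -0.1, "spin": 0}]}}

```text
time: 14.7
position: [522.5, -28.2, 161.1]
orientation: [-180.0, 0.1, -10.4]
contact_force: [-0.1, -0.3, -3.8]
finger_gap: 0.256
grip_force: 40.0
```

Run:
```python
from h import *
look("wrist",["stand_long","stand_round"])
look("side",["stand_long","stand_round"])
look("scene",["stand_long","stand_round"])
go(443,115,160)
```

```text
stand_long 0.69 [200. 276.] (array([448., 116.]), array([ 47., 112.]), 15, array([458.7, 101.8,  19.4]), 2824)
stand_round 0.9 [472.  70.] (array([ 605., -180.]), array([89., 88.]), 69, array([ 606.9, -178.9,   19.3]), 8692)
stand_long 0.63 [303. 221.] (array([441., 115.]), array([ 60., 117.]), 15, array([437.3, 119.7,  21.2]), 800)
stand_round 0.57 [338. 156.] (array([ 596., -183.]), array([76., 95.]), 13, array([ 594. , -177.9,   21.5]), 361)
stand_long 0.84 [332. 208.] (array([445., 115.]), array([ 61., 113.]), 15, array([450. , 112. ,  20.9]), 823)
stand_round 0.66 [201. 285.] (array([ 609., -181.]), array([89., 87.]), 38, array([ 612.8, -180.2,   21.4]), 1474)
t 15.2 pos [524.2 -31.2 160.9] rpy [180.    0.  -10.5] gap 24.1 grip 40.0 F [-0.8  0.4 -4.4] q6 93
tx -0.1066 ty -0.1289 tz 0.0009 spin 0.000
```

Request:
{"name": "jog_arm", "arguments": {"series": [{"tx": -0.008, "ty": -0.01, "tz": 0, "spin": 0}, {"tx": -0.025, "ty": -0.03, "tz": 0, "spin": 0}, {"tx": -0.045, "ty": -0.054, "tz": 0, "spin": 0}, {"tx": -0.065, "ty": -0.078, "tz": 0, "spin": 0}, {"tx": -0.085, "ty": -0.103, "tz": 0.02, "spin": 0}, {"tx": -0.1, "ty": -0.121, "tz": 0.04, "spin": 0}, {"tx": -0.1065, "ty": -0.129, "tz": 0.06, "spin": 0}, {"tx": -0.1065, "ty": -0.129, "tz": 0.08, "spin": 0}, {"tx": -0.1065, "ty": -0.129, "tz": 0.09, "spin": 0}, {"tx": -0.1065, "ty": -0.129, "tz": 0.095, "spin": 0}, {"tx": -0.1065, "ty": -0.129, "tz": 0.097, "spin": 0}, {"tx": -0.1065, "ty": -0.129, "tz": 0.097, "spin": 0}]}}

```text
time: 16.35
position: [443.3, 115.3, 64.5]
orientation: [-180.0, -0.0, -10.5]
contact_force: [-0.3, 1.3, -2.9]
finger_gap: 0.252
grip_force: 40.0
```

Run:
```python
from h import *
go(443,115,61)
look("wrist",["stake_long","stand_long"])
go(443,115,61)
```

```text
t 16.4 pos [443.3 115.3  64.5] rpy [-180.    -0.   -10.5] gap 23.7 grip 40.0 F [-0.3  1.3 -2.9] q6 111
tx -0.0002 ty 0.0004 tz 0.0035 spin 0.000
stake_long 0.95 [314. 259.] (array([446., 115.]), array([24., 57.]), 80, array([449.5, 114.4,  93.1]), 6075)
stand_long 0.64 [343. 206.] (array([443., 115.]), array([ 58., 112.]), 15, array([454.1,  92.6,  19.4]), 8270)
t 16.5 pos [443.3 115.4  64.6] rpy [-1.80e+02 -1.00e-01 -1.05e+01] gap 23.6 grip 40.0 F [ 0.4 -0.2 -4. ] q6 111
tx -0.0002 ty 0.0004 tz 0.0036 spin 0.000
```

Request:
{"name": "jog_arm", "arguments": {"series": [{"tx": 0, "ty": 0, "tz": 0.002, "spin": 0}, {"tx": 0, "ty": 0, "tz": 0.0035, "spin": 0}, {"tx": 0, "ty": 0, "tz": 0.004, "spin": 0}, {"tx": 0, "ty": 0, "tz": 0.0045, "spin": 0}, {"tx": 0, "ty": 0, "tz": 0.0045, "spin": 0}, {"tx": 0, "ty": 0, "tz": 0.0045, "spin": 0}]}}

```text
time: 17.1
position: [443.5, 115.7, 60.8]
orientation: [-180.0, -0.1, -10.5]
contact_force: [-5.1, 0.4, 13.9]
finger_gap: 0.249
grip_force: 40.0
```

Contact. I'll open and rise.

Request:
{"name": "jog_arm", "arguments": {"series": [{"tx": 0, "ty": 0, "tz": -0.0005, "spin": 0}, {"tx": 0, "ty": 0, "tz": -0.0005, "spin": 0}, {"tx": 0, "ty": 0, "tz": -0.0005, "spin": 0}, {"tx": 0, "ty": 0, "tz": -0.0005, "spin": 0}, {"tx": 0, "ty": 0, "tz": -0.0005, "spin": 0}, {"tx": 0, "ty": 0, "tz": -0.0005, "spin": 0}, {"tx": 0, "ty": 0, "tz": -0.01, "spin": 0}, {"tx": 0, "ty": 0, "tz": -0.03, "spin": 0}, {"tx": 0, "ty": 0, "tz": -0.06, "spin": 0}, {"tx": 0, "ty": 0, "tz": -0.09, "spin": 0}, {"tx": 0, "ty": 0, "tz": -0.11, "spin": 0}, {"tx": 0, "ty": 0, "tz": -0.12, "spin": 0}], "gripper": 0.094}}

```text
time: 18.3
position: [443.5, 115.5, 181.9]
orientation: [-179.9, -0.2, -10.5]
contact_force: [-0.5, 0.2, -0.6]
finger_gap: 0.999
grip_force: 0.0
```

Run:
```python
from h import *
look("wrist",["stake_long"])
look("wrist",["stake_long","stand_long"])
go(465,-105,180,-10.5)
```

```text
stake_long 0.59 [317. 201.] (array([443., 116.]), array([24., 64.]), 80, array([444.6, 116.1,  89.4]), 2381)
stake_long 0.79 [316. 204.] (array([443., 116.]), array([24., 64.]), 79, array([444.6, 116.1,  89.4]), 2385)
stand_long 0.75 [336. 181.] (array([442., 115.]), array([ 59., 112.]), 16, array([446.7,  99.1,  19.4]), 4557)
t 18.6 pos [442.5 115.3 178.5] rpy [ 1.80e+02  1.00e-01 -1.05e+01] gap 94.0 grip 0.0 F [ 0.6 -0.3 -0.4] q6 111
tx 0.0623 ty 0.2125 tz -0.0015 spin 0.000
```

Long stake placed within about 1 mm. Next is the round stake.

Request:
{"name": "jog_arm", "arguments": {"series": [{"tx": 0.006, "ty": 0.021, "tz": 0, "spin": 0}, {"tx": 0.015, "ty": 0.051, "tz": 0, "spin": 0}, {"tx": 0.025, "ty": 0.085, "tz": 0, "spin": 0}, {"tx": 0.035, "ty": 0.119, "tz": 0, "spin": 0}, {"tx": 0.045, "ty": 0.153, "tz": 0, "spin": 0}, {"tx": 0.055, "ty": 0.187, "tz": 0, "spin": 0}, {"tx": 0.06, "ty": 0.205, "tz": 0, "spin": 0}, {"tx": 0.062, "ty": 0.2125, "tz": 0, "spin": 0}, {"tx": 0.062, "ty": 0.2125, "tz": 0, "spin": 0}, {"tx": 0.062, "ty": 0.2125, "tz": 0, "spin": 0}]}}

```text
time: 19.55
position: [465.0, -104.0, 179.2]
orientation: [-180.0, 0.0, -10.5]
contact_force: [-0.4, 1.0, -0.4]
finger_gap: 0.995
grip_force: 0.0
```

Run:
```python
from h import *
look("wrist",["stake_round"])
look("wrist",["stake_round","stand_square"])
go(465,-105,60,-10.5)
```

```text
stake_round 0.92 [317. 202.] (array([ 464., -104.]), array([42., 42.]), 87, array([ 465.6, -104.7,   87.4]), 2042)
stake_round 0.74 [319. 170.] None
stake_round 0.93 [318. 202.] (array([ 464., -104.]), array([42., 42.]), 81, array([ 465.5, -104.6,   87.5]), 2054)
stand_square 0.93 [324. 168.] (array([ 467., -105.]), array([82., 82.]), 20, array([ 483.3, -113.9,   19.4]), 4217)
t 19.8 pos [ 465.2 -104.2  179.6] rpy [-180.    -0.   -10.4] gap 93.9 grip 0.0 F [ 0.7 -0.6 -0.4] q6 83
tx -0.0001 ty 0.0008 tz 0.1196 spin 0.001
```

Request:
{"name": "jog_arm", "arguments": {"series": [{"tx": -0.0005, "ty": 0.0005, "tz": 0.02, "spin": 0}, {"tx": -0.0005, "ty": 0.0005, "tz": 0.05, "spin": 0}, {"tx": -0.0005, "ty": 0.0005, "tz": 0.08, "spin": 0}, {"tx": -0.0005, "ty": 0.0005, "tz": 0.1, "spin": 0}, {"tx": -0.0005, "ty": 0.0005, "tz": 0.112, "spin": 0}, {"tx": -0.0005, "ty": 0.0005, "tz": 0.122, "spin": 0}, {"tx": -0.0005, "ty": 0.0005, "tz": 0.122, "spin": 0}, {"tx": -0.0005, "ty": 0.0005, "tz": 0.122, "spin": 0}, {"tx": -0.0005, "ty": 0.0005, "tz": 0.122, "spin": 0}]}}

```text
time: 20.7
position: [465.1, -105.3, 58.4]
orientation: [180.0, -0.1, -10.5]
contact_force: [-0.2, -0.2, -0.4]
finger_gap: 0.996
grip_force: 0.0
```

Request:
{"name": "jog_arm", "arguments": {"series": [{"tx": 0, "ty": 0, "tz": 0, "spin": 0}, {"tx": 0, "ty": 0, "tz": 0, "spin": 0}, {"tx": 0, "ty": 0, "tz": 0, "spin": 0}, {"tx": 0, "ty": 0, "tz": 0, "spin": 0}, {"tx": 0, "ty": 0, "tz": 0, "spin": 0}, {"tx": 0, "ty": 0, "tz": 0, "spin": 0}, {"tx": 0, "ty": 0, "tz": 0, "spin": 0}, {"tx": 0, "ty": 0, "tz": 0, "spin": 0}, {"tx": 0, "ty": 0, "tz": 0, "spin": 0}], "gripper": 0.02, "force": 40}}

```text
time: 21.6
position: [464.6, -105.2, 57.6]
orientation: [-180.0, -0.0, -10.5]
contact_force: [-0.3, 0.6, 0.9]
finger_gap: 0.457
grip_force: 40.0
```

Run:
```python
from h import *
go(606,-180,58)
```

```text
t 21.6 pos [ 464.6 -105.2   57.6] rpy [-180.    -0.   -10.5] gap 43.0 grip 40.0 F [-0.3  0.6  0.9] q6 83
tx 0.1526 ty 0.0478 tz -0.0004 spin 0.000
```

Request:
{"name": "jog_arm", "arguments": {"series": [{"tx": 0, "ty": 0, "tz": -0.008, "spin": 0}, {"tx": 0, "ty": 0, "tz": -0.025, "spin": 0}, {"tx": 0, "ty": 0, "tz": -0.045, "spin": 0}, {"tx": 0.01, "ty": 0.003, "tz": -0.055, "spin": 0}, {"tx": 0.03, "ty": 0.009, "tz": -0.06, "spin": 0}, {"tx": 0.05, "ty": 0.016, "tz": -0.06, "spin": 0}, {"tx": 0.075, "ty": 0.024, "tz": -0.06, "spin": 0}, {"tx": 0.09, "ty": 0.028, "tz": -0.06, "spin": 0}, {"tx": 0.1, "ty": 0.031, "tz": -0.06, "spin": 0}, {"tx": 0.1, "ty": 0.031, "tz": -0.06, "spin": 0}, {"tx": 0.1, "ty": 0.031, "tz": -0.06, "spin": 0}]}}

```text
time: 22.7
position: [556.8, -153.7, 117.5]
orientation: [-180.0, 0.0, -10.5]
contact_force: [-0.3, 0.2, -2.6]
finger_gap: 0.456
grip_force: 40.0
```

Run:
```python
from h import *
look("wrist",["stake_round"])
p,W=cloud("wrist")
s=[s for s in ctrl.silhouettes("wrist","stand_round")]
for q in s:
    P=W[q["pixels"]];P=P[(P[:,2]>15)&(P[:,2]<24)]
    if len(P)<50: continue
    h=cv2.convexHull(P[:,:2].astype(np.float32)).reshape(-1,2)
    A=np.c_[2*h,np.ones(len(h))];c=np.linalg.lstsq(A,(h**2).sum(1),rcond=None)[0]
    print(q['conf'],'circle',c[:2],np.sqrt(c[2]+c[0]**2+c[1]**2),cv2.minEnclosingCircle(P[:,:2].astype(np.float32)),len(P),np.median(P[:,2]))
cv2.imwrite("pics/w2.png",p)
go(606,-180,58)
```

```text
stake_round 0.8 [316. 262.] (array([ 566., -155.]), array([41., 22.]), 81, array([ 568.7, -155.6,   89.3]), 1234)
0.57 circle [ 605.84714192 -180.3802585 ] 44.55702778809248 ((605.5675048828125, -180.2874298095703), 44.97173309326172) 10592 19.403539708130324
t 22.9 pos [ 557.  -153.7  117.8] rpy [-180.    -0.   -10.5] gap 42.8 grip 40.0 F [ 0.6  0.9 -2.9] q6 81
tx 0.0530 ty 0.0169 tz 0.0598 spin 0.000
```

View pics/w2.png

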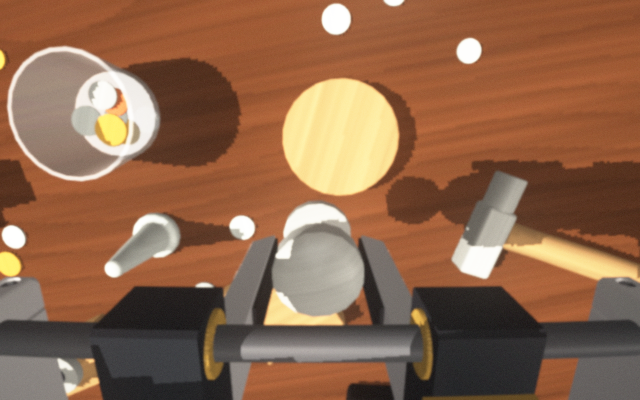

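The held round stake is upright at (318,272), and the empty round stand's disc at (341,136) fits a circle centred at (605.8, -180.3). I'll go there and set it down.

Request:
{"name": "jog_arm", "arguments": {"series": [{"tx": 0.01, "ty": 0.003, "tz": 0, "spin": 0}, {"tx": 0.03, "ty": 0.01, "tz": 0, "spin": 0}, {"tx": 0.045, "ty": 0.0145, "tz": 0, "spin": 0}, {"tx": 0.053, "ty": 0.017, "tz": 0.01, "spin": 0}, {"tx": 0.053, "ty": 0.017, "tz": 0.03, "spin": 0}, {"tx": 0.053, "ty": 0.017, "tz": 0.045, "spin": 0}, {"tx": 0.053, "ty": 0.017, "tz": 0.053, "spin": 0}, {"tx": 0.053, "ty": 0.017, "tz": 0.057, "spin": 0}, {"tx": 0.053, "ty": 0.017, "tz": 0.058, "spin": 0}, {"tx": 0.053, "ty": 0.017, "tz": 0.059, "spin": 0}, {"tx": 0.053, "ty": 0.017, "tz": 0.059, "spin": 0}, {"tx": 0.053, "ty": 0.017, "tz": 0.059, "spin": 0}]}}

```text
time: 24.1
position: [606.5, -180.3, 59.1]
orientation: [180.0, -0.0, -10.5]
contact_force: [0.2, 0.4, -1.5]
finger_gap: 0.459
grip_force: 40.0
```

Run:
```python
from h import *
look("wrist",["stake_round"])
go(606,-180,57.6)
```

```text
stake_round 0.57 [318. 265.] (array([ 606., -180.]), array([43., 44.]), 62, array([ 608.8, -180.6,   88.9]), 6243)
t 24.2 pos [ 606.4 -180.3   58.9] rpy [180.   -0.  -10.5] gap 43.4 grip 40.0 F [ 0.1  0.5 -2.3] q6 81
tx -0.0005 ty -0.0002 tz 0.0013 spin 0.000
```

Request:
{"name": "jog_arm", "arguments": {"series": [{"tx": 0, "ty": 0, "tz": 0.0008, "spin": 0}, {"tx": 0, "ty": 0, "tz": 0.0015, "spin": 0}, {"tx": 0, "ty": 0, "tz": 0.0018, "spin": 0}, {"tx": 0, "ty": 0, "tz": 0.0018, "spin": 0}]}}

```text
time: 24.6
position: [606.7, -180.3, 57.6]
orientation: [180.0, -0.1, -10.5]
contact_force: [-1.0, 2.2, 5.0]
finger_gap: 0.455
grip_force: 40.0
```

Request:
{"name": "jog_arm", "arguments": {"series": [{"tx": 0, "ty": 0, "tz": 0, "spin": 0}, {"tx": 0, "ty": 0, "tz": 0, "spin": 0}, {"tx": 0, "ty": 0, "tz": 0, "spin": 0}, {"tx": 0, "ty": 0, "tz": 0, "spin": 0}, {"tx": 0, "ty": 0, "tz": 0, "spin": 0}, {"tx": 0, "ty": 0, "tz": 0, "spin": 0}, {"tx": 0, "ty": 0, "tz": -0.01, "spin": 0}, {"tx": 0, "ty": 0, "tz": -0.03, "spin": 0}, {"tx": 0, "ty": 0, "tz": -0.06, "spin": 0}, {"tx": 0, "ty": 0, "tz": -0.09, "spin": 0}, {"tx": 0, "ty": 0, "tz": -0.11, "spin": 0}, {"tx": 0, "ty": 0, "tz": -0.12, "spin": 0}], "gripper": 0.094}}

```text
time: 25.8
position: [606.9, -180.5, 179.7]
orientation: [180.0, -0.2, -10.5]
contact_force: [0.4, -0.1, 0.4]
finger_gap: 0.998
grip_force: 0.0
```

Run:
```python
from h import *
look("wrist",["stake_round","stand_round"])
go(636,198,178,4)
```

```text
stake_round 0.75 [318. 203.] (array([ 607., -180.]), array([42., 42.]), 28, array([ 607.4, -179.8,   87.4]), 2044)
stand_round 0.85 [324. 173.] (array([ 608., -181.]), array([90., 86.]), 75, array([ 621.5, -188. ,   19.4]), 3765)
t 25.9 pos [ 606.3 -180.3  176.7] rpy [180.   -0.  -10.5] gap 94.1 grip 0.0 F [-0.3  0.2 -0.1] q6 81
tx -0.0397 ty -0.3774 tz -0.0013 spin -0.253
```

Round stake is placed. Now back to the square stake on the rubber.

Request:
{"name": "jog_arm", "arguments": {"series": [{"tx": -0.0036, "ty": -0.034, "tz": 0, "spin": -0.03}, {"tx": -0.0072, "ty": -0.069, "tz": 0, "spin": -0.06}, {"tx": -0.0108, "ty": -0.103, "tz": 0, "spin": -0.09}, {"tx": -0.0144, "ty": -0.137, "tz": 0, "spin": -0.12}, {"tx": -0.018, "ty": -0.171, "tz": 0, "spin": -0.15}, {"tx": -0.0216, "ty": -0.205, "tz": 0, "spin": -0.18}, {"tx": -0.025, "ty": -0.24, "tz": 0, "spin": -0.21}, {"tx": -0.029, "ty": -0.274, "tz": 0, "spin": -0.24}, {"tx": -0.032, "ty": -0.308, "tz": 0, "spin": -0.253}, {"tx": -0.036, "ty": -0.342, "tz": 0, "spin": -0.253}, {"tx": -0.039, "ty": -0.366, "tz": 0, "spin": -0.253}, {"tx": -0.0397, "ty": -0.3774, "tz": 0, "spin": -0.253}]}}

```text
time: 27.15
position: [635.3, 200.0, 175.0]
orientation: [180.0, 0.1, 4.1]
contact_force: [0.5, -0.3, 0.1]
finger_gap: 1.0
grip_force: 0.0
```

Run:
```python
from h import *
look("wrist",["stake_square"])
look("wrist",["stake_square"])
go(636,198,60,4)
```

```text
stake_square 0.75 [317. 204.] (array([635., 198.]), array([39., 38.]), 4, array([636.8, 198.3,  89.3]), 2352)
stake_square 0.74 [358. 372.] None
stake_square 0.83 [316. 205.] (array([636., 198.]), array([38., 38.]), 5, array([636.8, 198. ,  89.3]), 2378)
t 27.4 pos [636.  197.  176.1] rpy [1.8e+02 1.0e-01 4.0e+00] gap 93.7 grip 0.0 F [-0.2 -0.   0.2] q6 100
tx 0.0001 ty -0.0010 tz 0.1161 spin -0.001
```

Request:
{"name": "jog_arm", "arguments": {"series": [{"tx": 0, "ty": -0.0005, "tz": 0.02, "spin": 0}, {"tx": 0, "ty": -0.0005, "tz": 0.05, "spin": 0}, {"tx": 0, "ty": -0.0005, "tz": 0.08, "spin": 0}, {"tx": 0, "ty": -0.0005, "tz": 0.1, "spin": 0}, {"tx": 0, "ty": -0.0005, "tz": 0.11, "spin": 0}, {"tx": 0, "ty": -0.0005, "tz": 0.116, "spin": 0}, {"tx": 0, "ty": -0.0005, "tz": 0.116, "spin": 0}, {"tx": 0, "ty": -0.0005, "tz": 0.116, "spin": 0}, {"tx": 0, "ty": -0.0005, "tz": 0.116, "spin": 0}]}}

```text
time: 28.25
position: [636.5, 198.6, 61.9]
orientation: [-180.0, -0.1, 4.0]
contact_force: [-0.4, 0.4, -0.5]
finger_gap: 1.004
grip_force: 0.0
```

Request:
{"name": "jog_arm", "arguments": {"series": [{"tx": 0, "ty": 0, "tz": 0, "spin": 0}, {"tx": 0, "ty": 0, "tz": 0, "spin": 0}, {"tx": 0, "ty": 0, "tz": 0, "spin": 0}, {"tx": 0, "ty": 0, "tz": 0, "spin": 0}, {"tx": 0, "ty": 0, "tz": 0, "spin": 0}, {"tx": 0, "ty": 0, "tz": 0, "spin": 0}, {"tx": 0, "ty": 0, "tz": 0, "spin": 0}, {"tx": 0, "ty": 0, "tz": 0, "spin": 0}, {"tx": 0, "ty": 0, "tz": 0, "spin": 0}, {"tx": 0, "ty": 0, "tz": 0, "spin": 0}], "gripper": 0.02, "force": 40}}

```text
time: 29.25
position: [636.0, 198.5, 60.8]
orientation: [180.0, 0.0, 4.0]
contact_force: [-0.1, -0.3, 0.7]
finger_gap: 0.401
grip_force: 40.0
```

Run:
```python
from h import *
go(467,-105,60)
```

```text
t 29.2 pos [636.  198.5  60.8] rpy [180.   0.   4.] gap 37.7 grip 40.0 F [-0.1 -0.3  0.7] q6 100
tx -0.1897 ty 0.2910 tz 0.0008 spin 0.000
```

Request:
{"name": "jog_arm", "arguments": {"series": [{"tx": 0, "ty": 0, "tz": -0.008, "spin": 0}, {"tx": 0, "ty": 0, "tz": -0.025, "spin": 0}, {"tx": 0, "ty": 0, "tz": -0.05, "spin": 0}, {"tx": 0, "ty": 0, "tz": -0.075, "spin": 0}, {"tx": -0.005, "ty": 0.008, "tz": -0.09, "spin": 0}, {"tx": -0.017, "ty": 0.026, "tz": -0.1, "spin": 0}, {"tx": -0.034, "ty": 0.052, "tz": -0.1, "spin": 0}, {"tx": -0.051, "ty": 0.078, "tz": -0.1, "spin": 0}, {"tx": -0.068, "ty": 0.104, "tz": -0.1, "spin": 0}, {"tx": -0.085, "ty": 0.13, "tz": -0.1, "spin": 0}, {"tx": -0.102, "ty": 0.156, "tz": -0.1, "spin": 0}, {"tx": -0.119, "ty": 0.182, "tz": -0.1, "spin": 0}]}}

```text
time: 30.45
position: [528.6, 7.3, 160.6]
orientation: [-180.0, 0.0, 4.0]
contact_force: [0.9, 0.2, -2.8]
finger_gap: 0.402
grip_force: 40.0
```

Request:
{"name": "jog_arm", "arguments": {"series": [{"tx": -0.015, "ty": 0.023, "tz": 0, "spin": 0}, {"tx": -0.028, "ty": 0.043, "tz": 0, "spin": 0}, {"tx": -0.036, "ty": 0.056, "tz": 0, "spin": 0}, {"tx": -0.041, "ty": 0.063, "tz": 0, "spin": 0}, {"tx": -0.041, "ty": 0.063, "tz": 0, "spin": 0}, {"tx": -0.041, "ty": 0.063, "tz": 0, "spin": 0}]}}

```text
time: 31.05
position: [493.7, -56.6, 160.8]
orientation: [-180.0, -0.0, 4.0]
contact_force: [-0.9, -0.6, -3.2]
finger_gap: 0.402
grip_force: 40.0
```

Run:
```python
from h import *
look("wrist",["stand_square"])
go(467,-105,60.8)
```

```text
stand_square 0.72 [378. 208.] (array([ 467., -106.]), array([82., 82.]), 20, array([ 481.5, -117.1,   19.4]), 4604)
t 31.1 pos [493.8 -56.4 160.7] rpy [-180.    0.    4.] gap 37.4 grip 40.0 F [-1.3 -1.  -4.1] q6 75
tx -0.0301 ty 0.0466 tz 0.0999 spin 0.000
```

Request:
{"name": "jog_arm", "arguments": {"series": [{"tx": -0.01, "ty": 0.015, "tz": 0, "spin": 0}, {"tx": -0.024, "ty": 0.038, "tz": 0.005, "spin": 0}, {"tx": -0.03, "ty": 0.0468, "tz": 0.02, "spin": 0}, {"tx": -0.03, "ty": 0.0468, "tz": 0.045, "spin": 0}, {"tx": -0.03, "ty": 0.0468, "tz": 0.065, "spin": 0}, {"tx": -0.03, "ty": 0.0468, "tz": 0.08, "spin": 0}, {"tx": -0.03, "ty": 0.0468, "tz": 0.09, "spin": 0}, {"tx": -0.03, "ty": 0.0468, "tz": 0.095, "spin": 0}, {"tx": -0.03, "ty": 0.0468, "tz": 0.098, "spin": 0}, {"tx": -0.03, "ty": 0.0468, "tz": 0.0985, "spin": 0}, {"tx": -0.03, "ty": 0.0468, "tz": 0.0985, "spin": 0}, {"tx": -0.03, "ty": 0.0468, "tz": 0.0985, "spin": 0}]}}

```text
time: 32.35
position: [467.1, -105.9, 62.7]
orientation: [180.0, -0.0, 4.0]
contact_force: [-0.9, -0.3, -2.9]
finger_gap: 0.403
grip_force: 40.0
```

Request:
{"name": "jog_arm", "arguments": {"series": [{"tx": 0, "ty": 0, "tz": 0.0008, "spin": 0}, {"tx": 0, "ty": 0, "tz": 0.0013, "spin": 0}, {"tx": 0, "ty": 0, "tz": 0.0016, "spin": 0}, {"tx": 0, "ty": 0, "tz": 0.0016, "spin": 0}]}}

```text
time: 32.75
position: [466.9, -105.8, 60.7]
orientation: [180.0, -0.0, 4.0]
contact_force: [-0.0, -0.1, -2.9]
finger_gap: 0.4
grip_force: 40.0
```

Not touching yet, so a little further down.

Request:
{"name": "jog_arm", "arguments": {"series": [{"tx": 0, "ty": 0, "tz": 0.0004, "spin": 0}, {"tx": 0, "ty": 0, "tz": 0.0008, "spin": 0}, {"tx": 0, "ty": 0, "tz": 0.0008, "spin": 0}]}}

```text
time: 33.05
position: [467.1, -105.9, 60.6]
orientation: [180.0, -0.0, 4.0]
contact_force: [-4.5, 1.5, 8.2]
finger_gap: 0.398
grip_force: 40.0
```

Request:
{"name": "jog_arm", "arguments": {"series": [{"tx": 0, "ty": 0, "tz": 0, "spin": 0}, {"tx": 0, "ty": 0, "tz": 0, "spin": 0}, {"tx": 0, "ty": 0, "tz": 0, "spin": 0}, {"tx": 0, "ty": 0, "tz": 0, "spin": 0}, {"tx": 0, "ty": 0, "tz": 0, "spin": 0}, {"tx": 0, "ty": 0, "tz": 0, "spin": 0}, {"tx": 0, "ty": 0, "tz": -0.01, "spin": 0}, {"tx": 0, "ty": 0, "tz": -0.03, "spin": 0}, {"tx": 0, "ty": 0, "tz": -0.07, "spin": 0}, {"tx": 0, "ty": 0, "tz": -0.12, "spin": 0}, {"tx": 0, "ty": 0, "tz": -0.17, "spin": 0}, {"tx": 0, "ty": 0, "tz": -0.2, "spin": 0}], "gripper": 0.094}}

```text
time: 34.25
position: [467.1, -105.9, 264.6]
orientation: [179.9, -0.3, 4.0]
contact_force: [0.8, -0.8, -0.0]
finger_gap: 0.999
grip_force: 0.0
```

Run:
```python
from h import *
ctrl.read_camera("wrist");ctrl.read_camera("wrist")
p,W=look("wrist",N[:6]);cv2.imwrite("pics/w3.png",p)
p,W=look("side",N[:3]);cv2.imwrite("pics/s3.png",p)
go(467,-105,260)
```

```text
stake_round 0.84 [401.  52.] (array([ 605., -179.]), array([41., 43.]), 64, array([ 605. , -178.6,   87.4]), 1581)
stake_square 0.64 [315. 184.] (array([ 467., -106.]), array([37., 37.]), 4, array([ 467.6, -106.1,   89.4]), 1358)
stake_long 0.73 [109. 190.] (array([442., 116.]), array([25., 64.]), 79, array([443.7, 114.3,  89.4]), 1488)
stand_round 0.78 [378.  70.] (array([ 605., -180.]), array([88., 87.]), 38, array([ 593.3, -166.9,   19.4]), 3027)
stand_round 0.43 [314. 159.] (array([ 467., -105.]), array([82., 82.]), 20, array([ 480.8, -103.1,   19.3]), 2889)
stand_square 0.96 [315. 160.] (array([ 467., -105.]), array([82., 82.]), 20, array([ 481.3, -101.9,   19.4]), 2761)
stand_long 0.59 [162. 175.] (array([442., 115.]), array([ 58., 113.]), 16, array([451.6,  85.5,  19.4]), 1988)
stand_long 0.23 [65. 30.] (array([616., 195.]), array([ 63., 101.]), 2, array([616.4, 192.8,  19.4]), 4859)
stake_round 0.88 [332. 138.] (array([ 601., -178.]), array([42., 41.]), 50, array([ 599.1, -174.9,   88.9]), 97)
stake_long 0.94 [308. 206.] (array([441., 116.]), array([28., 67.]), 78, array([436.8, 118.7,  90.8]), 222)
t 34.9 pos [ 466.8 -105.8  259.5] rpy [-180.    0.    4.] gap 94.3 grip 0.0 F [-0.1  0.7  0.6] q6 69
tx 0.0003 ty -0.0008 tz -0.0005 spin 0.000
```

View pics/s3.png

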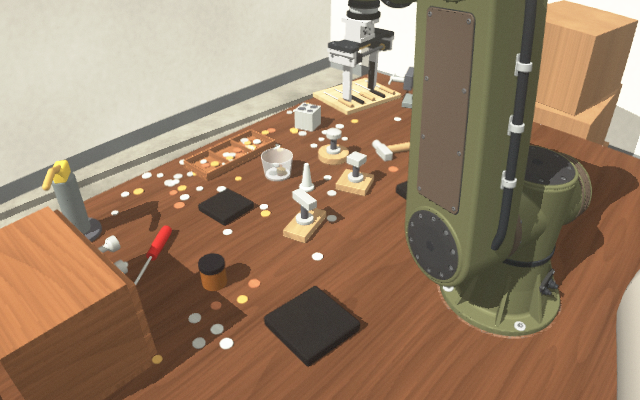

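The side view shows the round stake at (333,140) on the round stand, the square at (355,168) on the square stand and the long at (304,208) on the long stand. All three are upright and within about 1–2 mm of centre. The tub, cone and jar haven't moved and the gripper is clear, so I'm handing in.

```bash
python3 -c "
from workcell import ctrl
print(ctrl.job_done())"
```

```text
the job is handed in; nothing more can be done
None
```

I moved all three stakes to their matching stands, using the rubber block for the square one, and handed the job in at about 35 s; on the last look each stood upright within about 2 mm of its stand's centre, but the hand-in returned no verdict.

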